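# Gauge a hinge leaf and hold it in line with the jamb leaf

### The arm

A 6-joint arm with a two-finger parallel gripper is mounted at the origin on the work surface; the furniture and walls round the work are solid. World frame = base frame: x ahead of the robot, y to its left, z up, the work surface at z = 0. Lengths are in m, angles in degrees, forces in N, time in s.
With the tool pointing down it reaches from about 0.35 to 0.875 m from the base axis. Payload 4.2 kg.
Tool frame: the origin (TCP) lies midway between the tips of the shut fingers; the grasp point (between the pads) lies 19 mm behind it (r.pinch_z is the distance from the TCP to the grasp point, in m); z points along the fingers, y is the line along which they close (so a half turn about z gives the same grasp; the last joint's range is limited). The gripper opens to 87 mm and grips with 3 to 60 N. Pads are 19 mm wide; open, the fingers measure 117 mm over their backs; the gripper's body (75 mm by 190 mm) begins 51 mm behind the grasp point.
Start: joints at [-50.787, 22.042, 0.453, 0, -68.411, -14.817], TCP at [0.258, -0.569, 0.223] pointing down, gripper open.
Joint ranges: [-179.83, 179.83], [-69.29, 118.12], [-61.27, 80.66], [-181.25, 117.63], [-171.15, -9.14], [-177.46, 177.46]. Speed limits (degrees/s): [159.86, 159.86, 180, 180, 180, 180].

### API

Orientations are given as a 3x3 rotation matrix whose columns are the frame's x, y, z axes.
In Python, from station import r, imaging, models gives the robot as it stands. The module is installed in compiled form; this text tells all that it offers.
- The arm moves only by the tool apply_moves, never from a script. Its argument "moves" is a list of rows, each a list of 2 entries, a list of its own where there are three numbers: the shift along the tool's x, y, z in m, then the turn about the tool's z in degrees. A call has 1 to 5 rows; each row shifts and turns the commanded pose from where the row before left it, along the tool's axes as they then stand; what a row does not reach is not made up. A row lasts 1/12 s, in which the tool goes at most 41.7 mm and 7.16 degrees, less where a joint would pass 70% of its speed; a pose out of reach is approached as far as the arm can. A call is refused whole if a number of a shift passes 0.0417 or a number of a turn 7.16, either way. A call with a gripper value outside its range is refused whole. "hand" is the finger opening in m, from 0 to 0.087, set as the call begins (left out, the last holds). The fingers move at their own pace and stop on an object; the grip force is fixed at half the most. Time passes only in rows, so rows that do not move let the fingers close. It gives the time, the measured TCP pose, the force, the opening and the grip force at its end, in the units of the state.
- r.sense(): the state, without advancing time (a new reading comes with each control period).
- imaging.capture(name): name is "side" or "top"; returns a dict with "frame" (400x640x3 uint8, blue, green, red), "intrinsics" (3x3 intrinsics, pixels), "dist" ([k1, k2, p1, p2, k3] as OpenCV has them; the pictures are not rectified), "eye" and "orientation" of the camera in the world. Camera axes: x right, y down, z forward; pixel columns grow to the right and rows downward; lengths in m; the calibration is good to about 2 mm. A picture is of the moment at which its call begins. There is no depth.
- r.finish_job(): hands the job in; it is judged then, once.
Trained networks look in a picture, given as the dict that the camera call returned (one of the last four; its "shot" number tells which), for a name from the list of things; names that differ only in an ending like _2 or _b are one class to them, and where a whole thing is asked for, a point or a joint stands for the part that bears it (a point fixed in the world has none). Each returns a list of dicts, best first, with "confidence" (0 to 1); they miss things now and then, are a little off and sometimes report something else, mostly with a low value. They report only what shows in the picture. A call takes as long as a camera call.
- models.cut_out(picture, target): "region" (400x640 bool, what is visible of it) and "extent" ([left, top, width, height] as shares, 0 to 1, of the picture: columns of its width, rows of its height, round what is visible of it).
- models.place_of(picture, target): "at" ([column, row] as shares, 0 to 1, of the picture: columns of its width, rows of its height: a listed point, or the origin of a listed thing).
The state is a dict: "time_s": time; "joints": joint angles; "joint_velocities": joint speeds; "effort": joint torques, N m; "tcp_pos": TCP position; "ee_rot": TCP orientation; "wrist_force": force on the tool from outside, world axes, zero at the start; "moment": the same for the moment, N m; "gripper_width": opening from 0.0 (shut) to 1.0 (fully open); "gripper_force": force on a finger pad.
Only numpy, scipy, OpenCV 4.12 (cv2) and the standard library are available. Lean on these libraries where they do the work, as an engineer would, in place of code of your own. Each camera call takes 0.05 s, during which the arm holds its last target. There are 200 camera calls.

### The job

Take the loose hinge leaf that has the single middle knuckle, check its bore by sliding the knuckle fully home on the level gauge pin, and draw it off again. Then bring that knuckle into the gap between the two knuckles of the leaf on the jamb block so that all three holes line up for a hinge pin, without pressing on the jamb, and finish while holding the leaf still there in the gripper, not letting go. Leave the other loose leaf, the battery, the tape roll and the solder reel where they are.

Things in the scene. Friction and masses are not known exactly. Their poses are not given: they have to be found in the camera images.
- leaf: the loose one-knuckle hinge leaf, plain aluminium, lying flat. Plate 60 x 44 x 14 mm (x, y, z); origin at the centre of the plate's underside, z up. A 24 mm wide barrel knuckle stands out at its +x end: outer diameter 24, bore 14 mm right through along y, bore axis at x = 48, z = 12 mm; a 9 mm neck joins it to the plate. 140 g (100 to 190). Grip it across the plate's 44 mm sides
- leaf_bore (a point): centre of the leaf's knuckle bore; axes as leaf, bore along y
- fork_leaf: the other loose leaf, not for this job: plate 60 x 58 x 14 mm with two 14 mm wide knuckles at its +x end (outer faces 58 mm apart, 30 mm gap between); origin and axes as for the leaf
- gauge: gauge stand, fixed: grey foot 80 x 70 x 12 mm, a 22 x 22 mm steel post 114 mm high, and a level steel pin of 9 mm diameter that points along the stand's +y. Origin on the bench straight below the pin's root, z up. Foot reaches x -28 to 52, y -57 to 13 mm; post reaches x -11 to 11, y -26 to -4 mm; a round shoulder of 18 mm diameter ends at y = 0
- pin_root (a point): pin axis where the pin meets its shoulder, 100 mm above the bench; a knuckle fully home has its centre 12 mm from here along +y; axes as gauge
- pin_tip (a point): tip of the pin, 42 mm from the root along +y; its last 5 mm taper to 5.6 mm
- jamb: jamb block, fixed: grey foot x -15 to 95, y +-55, 12 mm high; wooden block x 32 to 68, y +-38, up to 120 mm; a hinge leaf upright on its -x face (front x = 19, y +-29, z 50 to 112 mm). A headed pin stands fixed at x 45, y -47, top 75 mm. Origin on the bench straight below the middle of the hinge axis, z up, axis along y
- jamb_axis (a point): middle of the jamb's level hinge axis, 100 mm above the bench; axes as jamb. Two knuckles (outer diameter 24, bore 14, each 14 mm wide) on it leave a 30 mm gap, y -15 to 15, open above, below and to -x. The loose leaf belongs level, its plate on the -x side and its +x toward the jamb
- battery: bystander: block battery 50 x 27 x 18 mm lying between the two loose leaves; origin under its centre
- tape: bystander: roll of blue tape, diameter 100, 24 mm high, lying flat; origin under its centre
- reel: bystander: reel of solder, 76 x 80 x 43 mm; origin under its centre

How it is judged:
By the outcome, as a careful person would: the job done as asked, in the order asked, and still so for the second after the job is handed in, while the arm keeps its last pose, push and grip.
It also fails if it takes over 64 s, if anything falls off the work surface, if the arm or the gripper's body presses on something with over 40 N, if the wrist force passes 120 N, or if a joint passes its speed limit or range.

## Working session

There is one attempt and no reset: what is moved stays moved. The work goes in short steps, Python scripts to look and compute and a tool call to move; the robot and the scene stay as the last step left them, time stands still between calls to the robot, and variables do not carry over. Pictures are saved under pics/ and viewed, at most 10 in all, crops included, and the job is handed in when it is done.

Besides the shell and the picture viewer there is one more tool, called after "Emit:" as name([rows], argument=value, ...), one row to a line, values as JSON. apply_moves: Moves the arm, as the interface text tells. Its arguments: {"type":"object","properties":{"moves":{"type":"array"},"hand":{"type":"number"}},"required":["moves"]}

```bash
mkdir -p pics
cat > h.py <<'E'
import numpy as np, cv2
from station import r, imaging, models
def cap(n,save=None):
    p=imaging.capture(n)
    if save: cv2.imwrite('pics/'+save,p['frame'])
    return p
def ray(p,uv):
    K=np.array(p['intrinsics'],float);d=np.array(p['dist'],float)
    q=cv2.undistortPoints(np.array([[uv]],float),K,d)[0,0]
    return np.array(p['eye'],float),np.array(p['orientation'],float)@np.array([q[0],q[1],1])
def onz(p,uv,z):
    e,v=ray(p,uv); return e+v*(z-e[2])/v[2]
def tri(obs):
    A=np.zeros((3,3));b=np.zeros(3)
    for p,uv in obs:
        e,v=ray(p,uv);v=v/np.linalg.norm(v);M=np.eye(3)-np.outer(v,v);A+=M;b+=M@e
    return np.linalg.solve(A,b)
def proj(p,X):
    R=np.array(p['orientation'],float).T;t=-R@np.array(p['eye'],float)
    return cv2.projectPoints(np.array(X,float).reshape(-1,3),cv2.Rodrigues(R)[0],t,np.array(p['intrinsics'],float),np.array(p['dist'],float))[0][:,0]
def px(a): return np.array(a)*[640,400]
E
python3 - <<'E'
from h import *
np.set_printoptions(precision=4,suppress=True)
P={n:cap(n,n+'0.png') for n in('top','side')}
for n,p in P.items(): print(n,p['eye'],np.array(p['orientation']).tolist())
for t in['leaf','leaf_bore','fork_leaf','gauge','pin_root','pin_tip','jamb','jamb_axis','battery','tape','reel']:
    o=[]
    for n,p in P.items():
        l=models.place_of(p,t)
        for x in l[:2]: print(t,n,px(x['at']),round(x['confidence'],2),onz(p,px(x['at']),0.1 if t in('pin_root','pin_tip','jamb_axis') else .012 if t=='leaf_bore' else 0))
        if l:o.append((p,px(l[0]['at'])))
    if len(o)==2: print('   tri',tri(o))
s=r.sense();print(s['time_s'],s['tcp_pos'],s['ee_rot'],r.pinch_z,s['wrist_force'])
E
```

```text
top [0.3479 0.0554 1.3377] [[-0.010595736547159538, -0.9900958033993978, 0.13999296574444015], [-0.9999405303770195, 0.010852833128952919, 0.0010731833022430198], [-0.002581874580280764, -0.13997326924801004, -0.9901519165358796]]
side [0.2417 0.8244 0.7146] [[-0.9372301303385636, -0.2229489734935008, 0.2681295172183648], [-0.3482960509376493, 0.560984508022232, -0.7509901748094264], [0.017015983274483438, -0.7972390714065943, -0.6034238305999804]]
leaf top [214.208 238.32 ] 0.9 [0.4198 0.3736 0.    ]
leaf side [300.672 320.68 ] 0.82 [0.4297 0.3642 0.    ]
   tri [0.4228 0.3716 0.0124]
leaf_bore top [210.688 218.12 ] 0.55 [0.4792 0.3826 0.012 ]
leaf_bore side [279.168 315.48 ] 0.66 [0.4764 0.3767 0.012 ]
leaf_bore side [386.432 179.48 ] 0.18 [ 0.3628 -0.2536  0.012 ]
   tri [0.4766 0.3806 0.0176]
fork_leaf top [283.2 240. ] 0.76 [0.4128 0.1675 0.    ]
fork_leaf side [327.488 264.4  ] 0.84 [0.4287 0.1796 0.    ]
   tri [ 0.4221  0.1702 -0.0089]
gauge top [378.688 220.6  ] 0.7 [ 0.4676 -0.1182  0.    ]
gauge top [237.504 152.4  ] 0.65 [0.6817 0.3079 0.    ]
gauge side [343.68 195.92] 0
[... 487 characters left out ...]
jamb top [241.28 161.48] 0.89 [0.6531 0.2959 0.    ]
jamb_axis top [240.704 159.68 ] 0.93 [0.6355 0.2796 0.1   ]
jamb_axis side [230.72 240.92] 0.66 [0.6423 0.2826 0.1   ]
   tri [0.6392 0.2812 0.0989]
battery top [250.816 233.88 ] 0.62 [0.432  0.2643 0.    ]
battery side [312.704 286.6  ] 0.52 [0.4388 0.2626 0.    ]
   tri [0.4349 0.2645 0.003 ]
tape top [346.88 246.  ] 0.59 [ 0.393  -0.0216  0.    ]
tape side [357.376 219.48 ] 0.66 [ 0.4034 -0.0254  0.    ]
   tri [ 0.3976 -0.0205  0.0047]
reel side [386.432 179.8  ] 0.54 [ 0.3645 -0.2701  0.    ]
1.2 [ 0.2582 -0.5692  0.2225] [[-0.9107 -0.413  -0.    ]
 [-0.413   0.9107  0.    ]
 [ 0.      0.     -1.    ]] 0.0187 [-0.418  -0.4007 -0.6881]
```

View pics/top0.png

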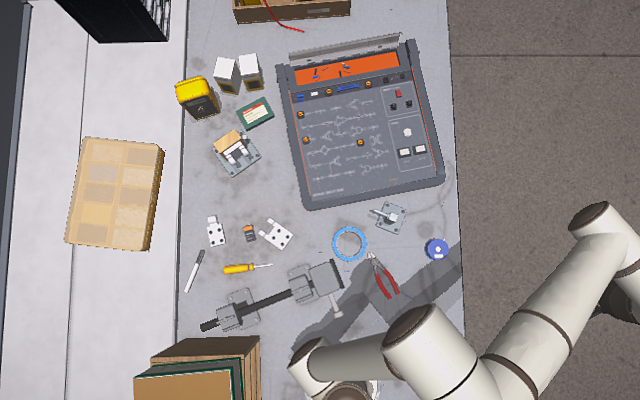

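View pics/side0.png

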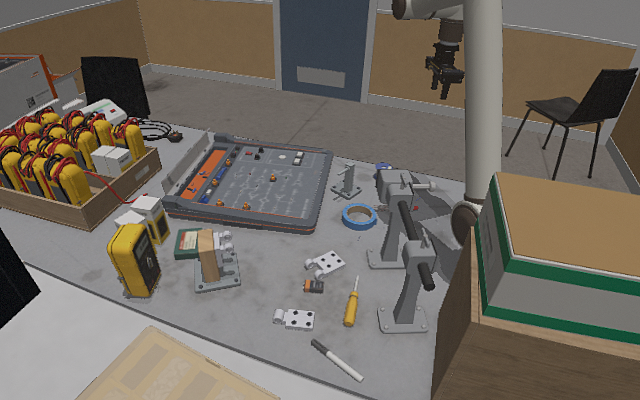

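The top view has the one-knuckle leaf at about (215,233), the battery at (249,233) and the fork leaf at (276,234). The gauge is at (388,216) with its pin toward (372,207), and the jamb is at (237,155). The side view agrees. Next I'll refine the poses by fitting silhouettes.

```bash
cat > fit.py <<'E'
from h import *
from scipy.optimize import minimize
def box(a,b,c,d,e,f): return np.array([[x,y,z] for x in(a,b) for y in(c,d) for z in(e,f)],float)/1000
def cyl(x,z,y0,y1,rad,r1=None):
    t=np.linspace(0,2*np.pi,24,endpoint=False); r1=r1 or rad
    return np.array([[x+q*np.cos(k),y,z+q*np.sin(k)] for y,q in((y0,rad),(y1,r1)) for k in t])/1000
M={'leaf':[box(-30,30,-22,22,0,14),cyl(48,12,-12,12,12),box(28,48,-12,12,7.5-4.5,12)],
'gauge':[box(-28,52,-57,13,0,12),box(-11,11,-26,-4,0,114),cyl(0,100,-5,0,9),cyl(0,100,0,37,4.5),cyl(0,100,37,42,4.5,2.8)],
'jamb':[box(-15,95,-55,55,0,12),box(32,68,-38,38,0,120),box(19,32,-29,29,50,112),cyl(0,100,-29,-15,12),cyl(0,100,15,29,12),box(0,20,-29,-15,93,107),box(0,20,15,29,93,107),box(42,48,-50,-44,0,75)]}
S=4
def place(X,q):
    c,s=np.cos(q[2]),np.sin(q[2]); z=q[3] if len(q)>3 else 0
    return X@np.array([[c,s,0],[-s,c,0],[0,0,1]])+[q[0],q[1],z]
def sil(p,parts,q,w):
    im=np.zeros((w[3]*S,w[2]*S),np.uint8)
    for X in parts:
        u=(proj(p,place(X,q))-w[:2]+.5)*S-.5
        cv2.fillConvexPoly(im,np.round(cv2.convexHull(u.astype(np.float32))*16).astype(int),255,shift=4)
    return cv2.resize(im,(w[2],w[3]),interpolation=cv2.INTER_AREA)/255.
def mask(p,t,near):
    l=models.cut_out(p,t)
    l=[x for x in l if x['region'].any()]
    if not l: return None
    l.sort(key=lambda x:np.linalg.norm(np.argwhere(x['region']).mean(0)[::-1]-near))
    return l[0]['region'],l[0]['confidence']
def fit(obs,parts,q0,free=(0,1,2)):
    sc=np.array([.005,.005,.08,.005])
    D=[]
    for p,m in obs:
        u=proj(p,np.vstack([place(X,q0) for X in parts])); a=np.floor(u.min(0)-15).astype(int);b=np.ceil(u.max(0)+15).astype(int)
        a=np.maximum(a,0);b=np.minimum(b,[640,400]);w=(*a,*(b-a)); D.append((p,m[a[1]:b[1],a[0]:b[0]].astype(float),w))
    def f(v):
        q=np.array(q0,float); q[list(free)]+=v*sc[list(free)]
        return sum(np.abs(cv2.GaussianBlur(sil(p,parts,q,w)-m,(0,0),.7)).sum()/m.sum() for p,m,w in D)
    n=len(free); best=None
    for k in range(3):
        x0=np.random.RandomState(k).randn(n)*.5 if k else np.zeros(n)
        o=minimize(f,x0,method='Nelder-Mead',options=dict(xatol=.01,fatol=1e-4,initial_simplex=np.vstack([x0,x0+np.eye(n)])))
        if best is None or o.fun<best.fun: best=o
    q=np.array(q0,float); q[list(free)]+=best.x*sc[list(free)]
    return q,best.fun
E
python3 - <<'E'
from fit import *
np.set_printoptions(precision=4,suppress=True)
P=[cap('top'),cap('side')]
q0={'leaf':[.424,.372,.166],'gauge':[.475,-.126,-.5],'jamb':[.638,.281,.5]}
for t in M:
    ob=[]
    for p in P:
        near=proj(p,place(np.array([[.02,0,.03]]),q0[t]))[0]
        m=mask(p,t,near)
        if m: ob.append((p,m[0]));print(t,m[1],m[0].sum(),near)
    for o in [ob]+[[x] for x in ob]:
        q,f=fit(o,M[t],q0[t]);print('  ',q[:2],np.degrees(q[2]),f)
E
```

```text
leaf 0.97 432 [211.3865 229.6017]
leaf 0.71 704 [292.7513 314.6018]
   [0.4292 0.3661] 13.12631499326265 0.1925164542924355
   [0.4281 0.3653] 13.099416292237057 0.06914880846073657
   [0.4296 0.3672] 13.940431515349337 0.09591067438130331
gauge 0.73 689 [385.6581 211.1335]
gauge 0.72 594 [340.3282 185.3906]
   [ 0.4738 -0.1289] -22.888551407588057 0.15671997461970735
   [ 0.4726 -0.1279] -23.100641088054378 0.03929604018090184
   [ 0.4752 -0.1316] -22.638498277464546 0.06040946499848794
jamb 0.8 1329 [241.2909 158.4436]
jamb 0.85 2467 [227.8411 262.0299]
   [0.6476 0.2873] 36.11180180532109 0.13555650183125084
   [0.645 0.287] 35.032878764624854 0.07763569652311553
   [0.6487 0.2868] 36.12553035731372 0.05246298834882622
```

```bash
cat >> h.py <<'E'
def plan(wps,turn=0,dz=.04):
    """rows for waypoints at tool yaw after turn (deg about tool z), tool down"""
    s=r.sense();R=np.array(s['ee_rot'],float);a=np.radians(turn)
    R=R@np.array([[np.cos(a),-np.sin(a),0],[np.sin(a),np.cos(a),0],[0,0,1]]);p=np.array(s['tcp_pos'],float)
    print('t',s['time_s'],'p',p.round(4),'F',np.array(s['wrist_force']).round(1),'yaw',np.degrees(np.arctan2(R[1,0],R[0,0])).round(2))
    for w in wps:
        d=R.T@(np.array(w)-p);n=max(1,int(np.ceil(np.linalg.norm(d)/dz)));print(n,'x',(d/n).round(4).tolist(),'total',d.round(4));p=np.array(w,float)
E
python3 -c "
from h import *
plan([[.45,-.2,.25],[.4285,.3663,.15],[.4285,.3663,.004]],11.3)"
```

```text
t 1.6 p [ 0.2582 -0.5692  0.2226] F [ 0.2  0.2 -1.1] yaw -166.9
11 x [-0.0246, 0.0287, -0.0025] total [-0.2705  0.3161 -0.0275]
15 x [-0.0072, 0.0371, 0.0067] total [-0.1074  0.5564  0.1   ]
4 x [0.0, 0.0, 0.0365] total [0.    0.    0.146]
```

Emit:
apply_moves([
  [[0,0,0],5.65],
  [[0,0,0],5.65],
  [[-0.0246,0.0287,-0.0025],0],
  [[-0.0246,0.0287,-0.0025],0],
  [[-0.0246,0.0287,-0.0025],0],
], hand=0.07)

```text
time_s: 2.02
tcp_pos: [0.3106, -0.4677, 0.2297]
ee_rot: [[-0.974, -0.225, -0.0], [-0.225, 0.974, 0.0], [0.0, 0.0, -1.0]]
wrist_force: [0.9, 0.2, 0.5]
gripper_width: 0.817
gripper_force: 0.0
```

Emit:
apply_moves([
  [[-0.0246,0.0287,-0.0025],0],
  [[-0.0246,0.0287,-0.0025],0],
  [[-0.0246,0.0287,-0.0025],0],
  [[-0.0246,0.0287,-0.0025],0],
])

```text
time_s: 2.35
tcp_pos: [0.3809, -0.3328, 0.2404]
ee_rot: [[-0.974, -0.226, 0.001], [-0.226, 0.974, -0.0], [-0.001, -0.0, -1.0]]
wrist_force: [0.6, -0.5, -0.7]
gripper_width: 0.806
gripper_force: 0.0
```

Emit:
apply_moves([
  [[-0.0246,0.0287,-0.0025],0],
  [[-0.0246,0.0287,-0.0025],0],
  [[-0.0246,0.0287,-0.0025],0],
  [[-0.0246,0.0287,-0.0025],0],
  [[0,0,0],0],
])

```text
time_s: 2.77
tcp_pos: [0.453, -0.1962, 0.2509]
ee_rot: [[-0.973, -0.233, 0.003], [-0.233, 0.973, 0.0], [-0.003, -0.001, -1.0]]
wrist_force: [-0.4, -0.4, 0.1]
gripper_width: 0.804
gripper_force: 0.0
```

Emit:
apply_moves([
  [[-0.007,0.037,0.005],0],
  [[-0.007,0.037,0.005],0],
  [[-0.007,0.037,0.005],0],
  [[-0.007,0.037,0.005],0],
  [[-0.007,0.037,0.005],0],
])

```text
time_s: 3.18
tcp_pos: [0.442, -0.0108, 0.2252]
ee_rot: [[-0.974, -0.226, 0.001], [-0.226, 0.974, 0.0], [-0.001, -0.0, -1.0]]
wrist_force: [1.3, -0.3, -0.2]
gripper_width: 0.803
gripper_force: 0.0
```

Emit:
apply_moves([
  [[-0.007,0.037,0.005],0],
  [[-0.007,0.037,0.005],0],
  [[-0.007,0.037,0.005],0],
  [[-0.007,0.037,0.005],0],
  [[-0.007,0.037,0.005],0],
])

```text
time_s: 3.6
tcp_pos: [0.4342, 0.1776, 0.2003]
ee_rot: [[-0.974, -0.227, 0.001], [-0.227, 0.974, 0.001], [-0.001, 0.0, -1.0]]
wrist_force: [1.1, 0.7, 0.1]
gripper_width: 0.805
gripper_force: 0.0
```

Emit:
apply_moves([
  [[-0.007,0.037,0.005],0],
  [[-0.007,0.037,0.005],0],
  [[-0.007,0.037,0.005],0],
  [[-0.007,0.037,0.005],0],
  [[0,0,0],0],
])

```text
time_s: 4.02
tcp_pos: [0.4284, 0.3316, 0.1789]
ee_rot: [[-0.973, -0.231, 0.001], [-0.231, 0.973, 0.001], [-0.001, 0.001, -1.0]]
wrist_force: [0.3, -0.2, -1.4]
gripper_width: 0.802
gripper_force: 0.0
```

Emit:
apply_moves([
  [[0,0,0.035],0],
  [[0,0,0.035],0],
  [[0,0,0],0],
  [[0,0,0],0],
])

```text
time_s: 4.35
tcp_pos: [0.4279, 0.3252, 0.1091]
ee_rot: [[-0.974, -0.227, -0.002], [-0.227, 0.974, -0.004], [0.003, -0.003, -1.0]]
wrist_force: [0.5, 0.8, 1.4]
gripper_width: 0.805
gripper_force: 0.0
```

```bash
python3 -c "
from h import *
plan([[.4285,.3663,.115],[.4285,.3663,.004]],0)
p=cap('top','top1.png');p2=cap('side','side1.png')
a=p['frame'][180:300,150:310];b=p2['frame'][240:360,220:380]
cv2.imwrite('pics/c1.png',cv2.resize(np.hstack([a,b]),None,fx=2.5,fy=2.5,interpolation=cv2.INTER_CUBIC))"
```

```text
t 4.35 p [0.4279 0.3252 0.1091] F [0.5 0.8 1.4] yaw -166.9
2 x [-0.0049, 0.02, -0.003] total [-0.0099  0.0399 -0.0061]
3 x [-0.0001, 0.0001, 0.037] total [-0.0003  0.0004  0.111 ]
```

View pics/c1.png

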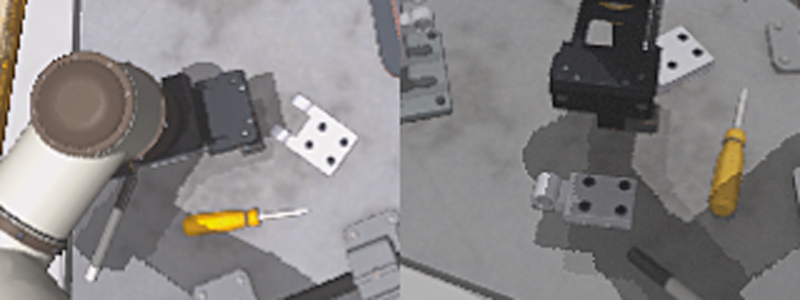

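The gripper is about 40 mm short of the leaf along y. The leaf is undisturbed at side-crop (590,195). I'll make up the gap and then descend.

Emit:
apply_moves([
  [[-0.0049,0.02,0],0],
  [[-0.005,0.02,0],0],
  [[0,0,0.03],0],
  [[0,0,0.03],0],
  [[0,0,0],0],
])

```text
time_s: 4.87
tcp_pos: [0.4274, 0.3658, 0.0475]
ee_rot: [[-0.974, -0.225, -0.004], [-0.225, 0.974, -0.004], [0.005, -0.003, -1.0]]
wrist_force: [-0.5, -0.9, -0.7]
gripper_width: 0.804
gripper_force: 0.0
```

```bash
python3 -c "
from h import *
plan([[.4285,.3663,.004]],0)
p2=cap('side');b=p2['frame'][240:360,220:380]
print(proj(p2,[.4285,.3663,.014]))
cv2.imwrite('pics/c2.png',cv2.resize(b,None,fx=4,fy=4,interpolation=cv2.INTER_CUBIC))"
```

```text
t 4.8667 p [0.4274 0.3658 0.0475] F [-0.5 -0.9 -0.7] yaw -166.97
2 x [-0.0007, 0.0002, 0.0217] total [-0.0014  0.0004  0.0435]
[[300.80501999 317.85565794]]
```

View pics/c2.png

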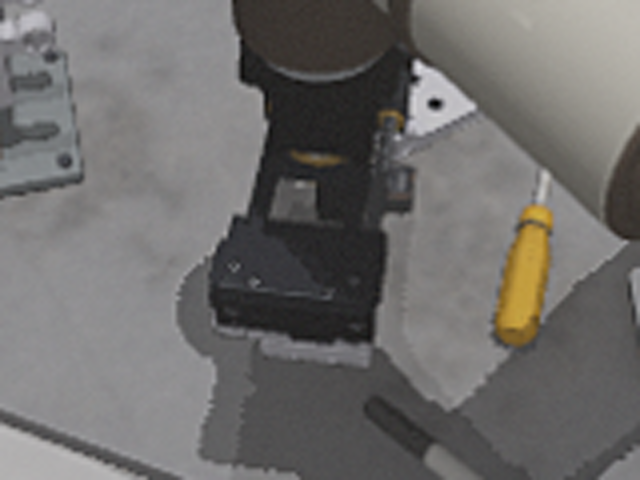

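The gripper sits over the leaf, whose edges show at crop (320,350). I'll descend and close.

Emit:
apply_moves([
  [[-0.001,0,0.02],0],
  [[0,0,0.015],0],
  [[0,0,0.008],0],
  [[0,0,0],0],
])

```text
time_s: 5.25
tcp_pos: [0.4303, 0.3679, 0.0078]
ee_rot: [[-0.974, -0.226, 0.001], [-0.226, 0.974, 0.0], [-0.001, 0.0, -1.0]]
wrist_force: [-0.3, -1.1, -0.3]
gripper_width: 0.803
gripper_force: 0.0
```

Emit:
apply_moves([
  [[0,0,0],0],
  [[0,0,0],0],
  [[0,0,0],0],
  [[0,0,0],0],
  [[0,0,0],0],
], hand=0.03)

```text
time_s: 5.67
tcp_pos: [0.43, 0.3681, 0.0077]
ee_rot: [[-0.974, -0.227, 0.001], [-0.227, 0.974, 0.001], [-0.001, 0.001, -1.0]]
wrist_force: [0.7, -1.7, 1.3]
gripper_width: 0.513
gripper_force: 0.5
```

Emit:
apply_moves([
  [[0,0,0],0],
  [[0,0,0],0],
  [[0,0,0],0],
  [[0,0,-0.01],0],
  [[0,0,-0.03],0],
])

```text
time_s: 6.08
tcp_pos: [0.4273, 0.3647, 0.0433]
ee_rot: [[-0.974, -0.225, -0.007], [-0.225, 0.974, -0.008], [0.009, -0.007, -1.0]]
wrist_force: [-0.5, 0.4, -1.4]
gripper_width: 0.503
gripper_force: 30.0
```

Emit:
apply_moves([
  [[0,0,-0.04],0],
  [[0,0,-0.04],0],
  [[0,0,-0.02],6],
  [[0,0,0],6],
  [[0,0,0],6],
])

```text
time_s: 6.5
tcp_pos: [0.43, 0.3684, 0.1492]
ee_rot: [[-0.996, 0.091, 0.002], [0.091, 0.996, 0.004], [-0.001, 0.004, -1.0]]
wrist_force: [0.4, 0.4, -2.9]
gripper_width: 0.502
gripper_force: 30.0
```

Emit:
apply_moves([
  [[0,0,0],6],
  [[0,0,0],6],
  [[0,0,0],6],
  [[0,0,0],0],
])

```text
time_s: 6.83
tcp_pos: [0.4294, 0.3674, 0.1468]
ee_rot: [[-0.92, 0.391, -0.001], [0.391, 0.92, -0.001], [0.001, -0.001, -1.0]]
wrist_force: [0.3, -0.8, -2.2]
gripper_width: 0.496
gripper_force: 30.0
```

```bash
python3 -c "
from h import *
plan([[.4568,-.0457,.15]],0)"
```

```text
t 6.8333 p [0.4294 0.3674 0.1468] F [ 0.3 -0.8 -2.2] yaw 156.98
11 x [-0.017, -0.0336, -0.0003] total [-0.1868 -0.3695 -0.003 ]
```

Emit:
apply_moves([
  [[-0.017,-0.0336,0],0],
  [[-0.017,-0.0336,0],0],
  [[-0.017,-0.0336,0],0],
  [[-0.017,-0.0336,0],0],
  [[-0.017,-0.0336,0],0],
])

```text
time_s: 7.25
tcp_pos: [0.4421, 0.1782, 0.147]
ee_rot: [[-0.923, 0.386, -0.001], [0.386, 0.923, -0.0], [0.0, -0.0, -1.0]]
wrist_force: [0.4, 0.5, -1.7]
gripper_width: 0.5
gripper_force: 30.0
```

Emit:
apply_moves([
  [[-0.017,-0.0336,0],0],
  [[-0.017,-0.0336,0],0],
  [[-0.017,-0.0336,0],0],
  [[-0.017,-0.0336,0],0],
  [[-0.017,-0.0336,0],0],
])

```text
time_s: 7.67
tcp_pos: [0.4551, -0.0096, 0.1472]
ee_rot: [[-0.922, 0.386, 0.0], [0.386, 0.922, 0.0], [0.0, 0.0, -1.0]]
wrist_force: [0.5, -0.1, -1.7]
gripper_width: 0.5
gripper_force: 30.0
```

Emit:
apply_moves([
  [[-0.017,-0.0336,0],0],
  [[0,0,0.025],0],
  [[0,0,0.025],0],
  [[0,0,0],0],
  [[0,0,0],0],
])

```text
time_s: 8.08
tcp_pos: [0.4573, -0.0459, 0.0964]
ee_rot: [[-0.922, 0.388, -0.003], [0.388, 0.922, -0.001], [0.003, -0.002, -1.0]]
wrist_force: [0.7, -0.2, -0.7]
gripper_width: 0.5
gripper_force: 30.0
```

```bash
cat > look.py <<'E'
import sys
from fit import *
np.set_printoptions(precision=4,suppress=True)
tgt,name=sys.argv[1:3]; fixed={'gauge':[.4738,-.1289,-.4],'jamb':[.6476,.2873,.63]}[tgt]
plan([])
ts=[];
for i in range(4): 
    P=[cap('top'),cap('side')] if i==3 else None
    ts.append(r.sense()['tcp_pos'])
s=r.sense();t=np.array(s['tcp_pos']);R=np.array(s['ee_rot']);yaw=np.arctan2(-R[1,0],-R[0,0])
q0=[t[0],t[1],yaw,t[2]-.0077]; print('leaf expected',np.array(q0[:2]),np.degrees(yaw),q0[3])
crops=[]
for p in P:
    near=proj(p,place(np.array([[.03,0,.007]]),q0))[0]
    print('points',{k:px(l[0]['at']).round(1).tolist()+[round(l[0]['confidence'],2)] for k in('leaf_bore','pin_root','pin_tip','jamb_axis') if (l:=models.place_of(p,k))}, 'bore pred',proj(p,place(np.array([[.048,0,.012]]),q0))[0].round(1))
    u=proj(p,place(np.array([[.03,0,.0]]),q0))[0].astype(int)-[60,50]; u=np.clip(u,0,[520,300])
    c=p['frame'].copy()
    crops.append(cv2.resize(c[u[1]:u[1]+100,u[0]:u[0]+120],None,fx=3.3,fy=3.3,interpolation=cv2.INTER_CUBIC)); print('crop origin',u)
    for nm,q in((tgt,fixed),):
        m=mask(p,nm,proj(p,place(np.array([[.0,0,.05]]),q))[0])
        if m: g,f=fit([(p,m[0])],M[nm],q); print(nm,m[1],m[0].sum(),g[:2],np.degrees(g[2]),f)
cv2.imwrite('pics/'+name,np.hstack(crops))
E
python3 look.py gauge c3.png
```

```text
t 8.0833 p [ 0.4573 -0.0459  0.0964] F [ 0.7 -0.2 -0.7] yaw 157.18
leaf expected [ 0.4592 -0.045 ] -22.76854672191447 0.09052056903025985
points {'pin_root': [389.2, 214.3, 0.63], 'jamb_axis': [238.9, 158.5, 0.98]} bore pred [363.3 204.6]
crop origin [300 161]
gauge 0.61 204 [ 0.4723 -0.1327] -20.316829823698793 2.361783929257978
points {'leaf_bore': [330.5, 177.3, 0.62], 'jamb_axis': [228.6, 241.9, 0.81]} bore pred [331.2 177.4]
crop origin [275 133]
gauge 0.61 163 [ 0.4738 -0.1305] -18.10034285866215 2.7785038809728593
```

View pics/c3.png

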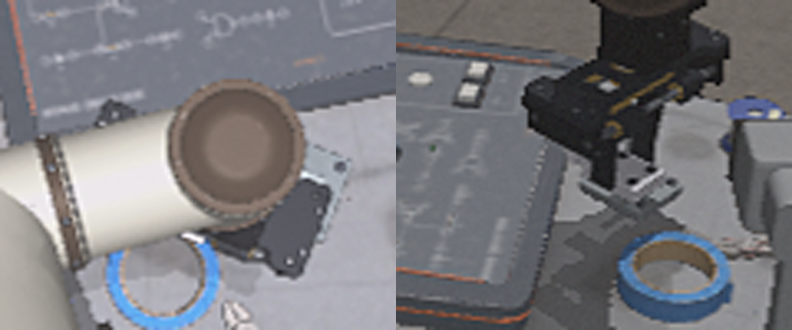

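```bash
cat > ov.py <<'E'
from fit import *
def avg(n=6):
    T=[];Y=[]
    for i in range(n):
        p=cap('side'); s=r.sense();T.append(s['tcp_pos']);R=np.array(s['ee_rot']);Y.append(np.arctan2(-R[1,0],-R[0,0]))
    return p,np.mean(T,0),np.mean(Y),np.std(T,0)
def edges(p,img,u,k,parts,q,col):
    for X in parts:
        h=cv2.convexHull(((proj(p,place(X,q))-u+.5)*k).astype(np.float32)).round().astype(int)
        cv2.polylines(img,[h],True,col,1)
E
python3 - <<'E'
from ov import *
np.set_printoptions(precision=4,suppress=True)
p,t,y,sd=avg();print(t,np.degrees(y),sd,r.sense()['time_s'])
q=[t[0],t[1],y,t[2]-.0077]
u=np.array([295,145]);k=8
im=cv2.resize(p['frame'][145:215,295:395],None,fx=k,fy=k,interpolation=cv2.INTER_CUBIC)
edges(p,im,u,k,M['leaf'][:2],q,(0,0,255))
edges(p,im,u,k,M['gauge'],[.4752,-.1316,np.radians(-22.7)],(0,255,0))
cv2.imwrite('pics/c4.png',im)
for i,m in enumerate(models.cut_out(p,'leaf')): print(m['confidence'],m['region'].sum(),np.array(m['extent'])*[640,400,640,400])
E
```

```text
[ 0.4582 -0.0454  0.0971] -22.89964552074098 [0.     0.     0.0001] 8.9833
0.66 172 [329.92 179.08  27.2   14.48]
```

View pics/c4.png

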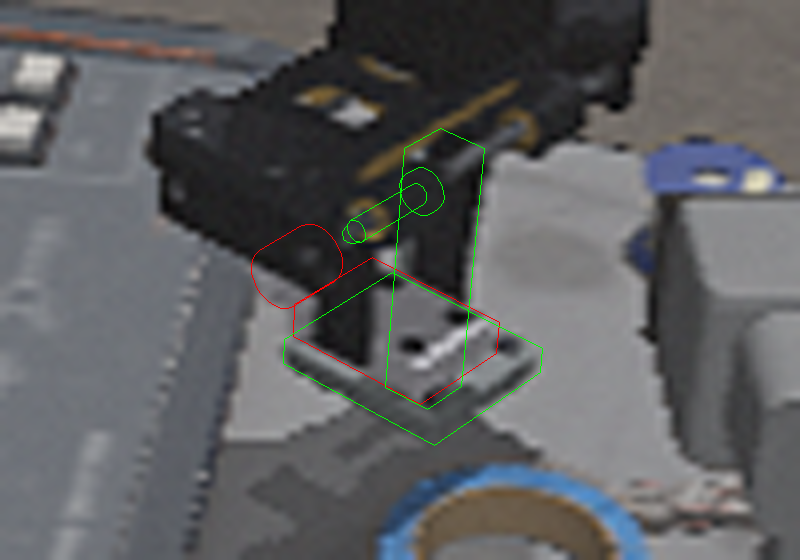

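The knuckle is hidden behind the gripper body in this view. The red overlay puts it near (295,265), while the plate and near finger match the prediction at about (350,350). I'll line up from the combined fits and insert slowly, watching the force.

Emit:
apply_moves([
  [[-0.0007,0,0.0014],0],
  [[0,-0.012,0],0],
  [[0,0,0],0],
  [[0,0,0],0],
])

```text
time_s: 9.37
tcp_pos: [0.4537, -0.0574, 0.0955]
ee_rot: [[-0.921, 0.39, -0.001], [0.39, 0.921, -0.0], [0.0, -0.0, -1.0]]
wrist_force: [0.4, -0.2, -1.8]
gripper_width: 0.503
gripper_force: 30.0
```

Emit:
apply_moves([
  [[0,-0.004,0],0],
  [[0,-0.004,0],0],
  [[0,0,0],0],
])

```text
time_s: 9.62
tcp_pos: [0.4506, -0.0647, 0.0956]
ee_rot: [[-0.921, 0.39, -0.0], [0.39, 0.921, -0.0], [0.0, -0.0, -1.0]]
wrist_force: [-0.2, -0.2, -1.7]
gripper_width: 0.499
gripper_force: 30.0
```

Emit:
apply_moves([
  [[0,-0.003,0],0],
  [[0,-0.003,0],0],
  [[0,0,0],0],
])

```text
time_s: 9.87
tcp_pos: [0.4484, -0.07, 0.0956]
ee_rot: [[-0.921, 0.39, -0.0], [0.39, 0.921, -0.0], [0.0, -0.0, -1.0]]
wrist_force: [0.2, -0.2, -1.0]
gripper_width: 0.496
gripper_force: 30.0
```

```bash
cat > st.py <<'E'
from ov import *
np.set_printoptions(precision=4,suppress=True)
F=[];N=[];
for i in range(5):
    cap('side');s=r.sense();F.append(s['wrist_force']);N.append(s['moment'])
R=np.array(s['ee_rot']);t=np.array(s['tcp_pos'])
print(s['time_s'],'t',t,'F tool',(R.T@np.mean(F,0)).round(2),'Mt',(R.T@np.mean(N,0)).round(3),'yaw',np.degrees(np.arctan2(-R[1,0],-R[0,0])),'w',s['gripper_width'])
c,s_=np.cos(np.radians(-22.9)),np.sin(np.radians(-22.9))
d=t[:2]-[.4738,-.1289];print('TCP in gauge',c*d[0]+s_*d[1],-s_*d[0]+c*d[1])
E
python3 st.py
```

```text
10.1167 t [ 0.4489 -0.0696  0.0957] F tool [0.17 0.15 1.51] Mt [ 0.055 -0.026  0.001] yaw -22.89558382728266 w 0.4964413383474383
TCP in gauge -0.046046821910834174 0.044936599150978224
```

Emit:
apply_moves([
  [[0,-0.003,0],0],
  [[0,-0.003,0],0],
  [[0,-0.003,0],0],
  [[0,0,0],0],
])

```text
time_s: 10.45
tcp_pos: [0.4448, -0.0784, 0.0956]
ee_rot: [[-0.921, 0.39, -0.0], [0.39, 0.921, -0.0], [0.0, -0.0, -1.0]]
wrist_force: [-0.4, -0.0, -1.9]
gripper_width: 0.498
gripper_force: 30.0
```

```bash
python3 st.py
```

```text
10.7 t [ 0.4453 -0.078   0.0957] F tool [-0.22  0.13  1.23] Mt [ 0.033 -0.046  0.01 ] yaw -22.903968460045498 w 0.49949193049814294
TCP in gauge -0.046067051535833424 0.035848168329234854
```

Emit:
apply_moves([
  [[0,-0.003,0],0],
  [[0,-0.003,0],0],
  [[0,-0.003,0],0],
  [[0,0,0],0],
])

```text
time_s: 11.03
tcp_pos: [0.4413, -0.0867, 0.0956]
ee_rot: [[-0.921, 0.39, -0.0], [0.39, 0.921, -0.0], [0.0, -0.0, -1.0]]
wrist_force: [-0.7, 0.3, -1.5]
gripper_width: 0.499
gripper_force: 30.0
```

```bash
python3 st.py
```

```text
11.2833 t [ 0.4418 -0.0862  0.0957] F tool [-0.37 -0.03  1.65] Mt [ 0.046 -0.04   0.011] yaw -22.902126306156816 w 0.5002484296244871
TCP in gauge -0.046045468257345665 0.026872116891613305
```

Emit:
apply_moves([
  [[0,-0.003,0],0],
  [[0,-0.003,0],0],
  [[0,-0.003,0],0],
  [[0,-0.002,0],0],
  [[0,0,0],0],
])

```text
time_s: 11.7
tcp_pos: [0.4371, -0.0968, 0.0956]
ee_rot: [[-0.921, 0.39, -0.0], [0.39, 0.921, -0.0], [0.0, -0.0, -1.0]]
wrist_force: [-1.1, 0.2, -1.1]
gripper_width: 0.501
gripper_force: 30.0
```

Emit:
apply_moves([
  [[0,-0.001,0],0],
  [[0,0,0],0],
])

```text
time_s: 11.87
tcp_pos: [0.437, -0.0974, 0.0957]
ee_rot: [[-0.921, 0.389, 0.0], [0.389, 0.921, -0.0], [-0.0, 0.0, -1.0]]
wrist_force: [-1.0, -1.1, -0.6]
gripper_width: 0.497
gripper_force: 30.0
```

Emit:
apply_moves([
  [[0,-0.001,0],0],
  [[0,0,0],0],
])

```text
time_s: 12.03
tcp_pos: [0.4366, -0.0983, 0.0956]
ee_rot: [[-0.921, 0.389, -0.0], [0.389, 0.921, -0.0], [0.0, -0.0, -1.0]]
wrist_force: [-0.5, 0.4, -1.0]
gripper_width: 0.505
gripper_force: 30.0
```

```bash
python3 st.py
```

```text
12.2833 t [ 0.4367 -0.0982  0.0957] F tool [-0.05 -0.08  1.33] Mt [ 0.039 -0.028 -0.01 ] yaw -22.89952284277783 w 0.5000026409175915
TCP in gauge -0.046097348891405585 0.013886295980058297
```

Emit:
apply_moves([
  [[0,-0.001,0],0],
  [[0,0,0],0],
])

```text
time_s: 12.45
tcp_pos: [0.4363, -0.0992, 0.0957]
ee_rot: [[-0.921, 0.389, -0.0], [0.389, 0.921, -0.0], [0.0, -0.0, -1.0]]
wrist_force: [-0.1, -0.3, -2.1]
gripper_width: 0.498
gripper_force: 30.0
```

Emit:
apply_moves([
  [[0,-0.001,0],0],
  [[0,0,0],0],
])

```text
time_s: 12.62
tcp_pos: [0.4358, -0.1002, 0.0956]
ee_rot: [[-0.921, 0.389, -0.0], [0.389, 0.921, -0.0], [0.0, -0.0, -1.0]]
wrist_force: [-0.1, -0.2, -1.8]
gripper_width: 0.499
gripper_force: 30.0
```

```bash
python3 st.py
```

```text
12.8667 t [ 0.4359 -0.1001  0.0957] F tool [-0.36 -0.05  1.42] Mt [ 0.045 -0.028 -0.002] yaw -22.90250510982947 w 0.5009092375432662
TCP in gauge -0.04609048367793958 0.011837229358395417
```

Emit:
apply_moves([
  [[0,-0.0007,0],0],
  [[0,0,0],0],
])

```text
time_s: 13.03
tcp_pos: [0.4358, -0.1006, 0.0957]
ee_rot: [[-0.921, 0.389, 0.0], [0.389, 0.921, 0.0], [-0.0, 0.0, -1.0]]
wrist_force: [-0.1, 0.6, -0.9]
gripper_width: 0.497
gripper_force: 30.0
```

Emit:
apply_moves([
  [[0,-0.0007,0],0],
  [[0,0,0],0],
])

```text
time_s: 13.2
tcp_pos: [0.4357, -0.1008, 0.0957]
ee_rot: [[-0.921, 0.389, 0.001], [0.389, 0.921, 0.001], [-0.0, 0.001, -1.0]]
wrist_force: [-0.6, 4.7, -2.0]
gripper_width: 0.5
gripper_force: 30.0
```

```bash
python3 st.py
```

```text
13.45 t [ 0.4357 -0.1008  0.0957] F tool [2.13 5.14 1.36] Mt [-1.424  0.547 -0.184] yaw -22.882266218887143 w 0.5018068365162328
TCP in gauge -0.04603913899434478 0.011053868055770306
```

The knuckle met the shoulder with about 5 N, within 1 mm of the expected depth, so it is home. Drawing it off.

Emit:
apply_moves([
  [[0,0.002,0],0],
  [[0,0.006,0],0],
  [[0,0.01,0],0],
  [[0,0.01,0],0],
  [[0,0.01,0],0],
])

```text
time_s: 13.87
tcp_pos: [0.4507, -0.0655, 0.0957]
ee_rot: [[-0.921, 0.389, 0.0], [0.389, 0.921, -0.0], [-0.0, -0.0, -1.0]]
wrist_force: [0.6, 0.4, -1.6]
gripper_width: 0.497
gripper_force: 30.0
```

Emit:
apply_moves([
  [[0,0.01,0],0],
  [[0,0.012,0],0],
  [[0,0.015,0],0],
  [[0,0,-0.04],0],
  [[0,0,-0.04],0],
])

```text
time_s: 14.28
tcp_pos: [0.4634, -0.0312, 0.1745]
ee_rot: [[-0.922, 0.388, -0.007], [0.388, 0.922, -0.002], [0.006, -0.004, -1.0]]
wrist_force: [1.4, 1.1, -1.7]
gripper_width: 0.5
gripper_force: 30.0
```

Emit:
apply_moves([
  [[0,0,0],-7],
  [[0,0,0],-7],
  [[0,0,0],-7],
  [[0,0,0],-7],
  [[0,0,0],-7],
])

```text
time_s: 14.7
tcp_pos: [0.4647, -0.0314, 0.1757]
ee_rot: [[-0.976, -0.216, -0.0], [-0.216, 0.976, 0.0], [0.0, 0.0, -1.0]]
wrist_force: [0.0, -0.1, -2.1]
gripper_width: 0.5
gripper_force: 30.0
```

Emit:
apply_moves([
  [[0,0,0],-7],
  [[0,0,0],-7],
  [[0,0,0],-7],
  [[0,0,0],-2.8],
  [[0,0,0],0],
])

```text
time_s: 15.12
tcp_pos: [0.4647, -0.0315, 0.1756]
ee_rot: [[-0.809, -0.587, -0.0], [-0.587, 0.809, -0.0], [0.0, 0.0, -1.0]]
wrist_force: [-0.1, 0.1, -1.5]
gripper_width: 0.499
gripper_force: 30.0
```

Run:
```python
from h import *
a=np.radians(35.9);x=np.array([np.cos(a),np.sin(a)]);o=np.array([.647,.287])
plan([[*(o-x*.13),.17],[*(o-x*.13),.0957]])
```

```text
t 15.1167 p [ 0.4647 -0.0315  0.1756] F [-0.1  0.1 -1.5] yaw -144.03
7 x [-0.0292, 0.0216, 0.0008] total [-0.2046  0.1509  0.0056]
2 x [-0.0, -0.0, 0.0371] total [-0.     -0.      0.0743]
```

Emit:
apply_moves([
  [[-0.029,0.0216,0],0],
  [[-0.029,0.0216,0],0],
  [[-0.029,0.0216,0],0],
  [[-0.029,0.0216,0],0],
  [[-0.029,0.0216,0],0],
])

```text
time_s: 15.53
tcp_pos: [0.5188, 0.1425, 0.1756]
ee_rot: [[-0.811, -0.585, -0.0], [-0.585, 0.811, -0.0], [0.0, -0.0, -1.0]]
wrist_force: [0.3, 0.3, -1.1]
gripper_width: 0.495
gripper_force: 30.0
```

Emit:
apply_moves([
  [[-0.029,0.0216,0],0],
  [[-0.029,0.0216,0],0],
  [[0,0,0.04],0],
  [[0,0,0.04],0],
  [[0,0,0],0],
])

```text
time_s: 15.95
tcp_pos: [0.5347, 0.2076, 0.0874]
ee_rot: [[-0.811, -0.584, -0.015], [-0.584, 0.812, -0.008], [0.017, 0.002, -1.0]]
wrist_force: [-2.1, -1.7, -2.8]
gripper_width: 0.496
gripper_force: 30.0
```

```bash
cat > ovj.py <<'E'
import sys
from ov import *
np.set_printoptions(precision=4,suppress=True)
p,t,y,sd=avg(4);tp=cap('top');print(t,np.degrees(y),sd,r.sense()['time_s'])
q=[t[0],t[1],y,t[2]-.0077]
J=[.6487,.2868,np.radians(36.1)];JT=[.645,.287,np.radians(35.0)]
out=[]
for pp,j in((p,J),(tp,JT)):
    k=5;c=proj(pp,[[.61,.26,.1]])[0].astype(int);u=c-[40,50];
    im=cv2.resize(pp['frame'][u[1]:u[1]+100,u[0]:u[0]+80],None,fx=k,fy=k,interpolation=cv2.INTER_CUBIC)
    edges(pp,im,u,k,M['leaf'][:2],q,(0,0,255))
    edges(pp,im,u,k,M['jamb'][1:5],j,(0,255,0)); out.append(im);print('u',u)
    for n in('leaf_bore','jamb_axis'):
        l=models.place_of(pp,n); print(n,[(px(x['at']).round(1).tolist(),round(x['confidence'],2)) for x in l[:2]])
    print('pred bore',proj(pp,place(np.array([[.048,0,.012]]),q))[0],'pred axis',proj(pp,place(np.array([[0,0,.1]]),j))[0])
    for n in ('leaf','jamb'):
        l=models.cut_out(pp,n); print(n,[(round(x['confidence'],2),int(x['region'].sum()),(np.array(x['extent'])*[640,400,640,400]).round(0).tolist()) for x in l[:2]])
cv2.imwrite('pics/'+sys.argv[1],np.hstack(out))
E
python3 ovj.py c5.png
```

```text
[0.5401 0.2092 0.0953] 35.89460679911492 [0.0019 0.0008 0.0026] 16.2
u [207 188]
leaf_bore [([262.6, 236.2], 0.81)]
jamb_axis [([228.3, 241.6], 0.88)]
pred bore [262.941  235.7542] pred axis [227.482 241.364]
leaf [(0.55, 244, [254.0, 228.0, 41.0, 12.0])]
jamb [(0.98, 2319, [192.0, 229.0, 47.0, 66.0])]
u [207 118]
leaf_bore [([239.3, 154.9], 0.27)]
jamb_axis [([237.7, 156.9], 0.83)]
pred bore [255.4308 179.2074] pred axis [238.1496 156.4388]
leaf [(0.53, 634, [372.0, 197.0, 36.0, 37.0]), (0.48, 69, [262.0, 194.0, 16.0, 10.0])]
jamb [(0.74, 666, [210.0, 127.0, 42.0, 37.0])]
```

View pics/c5.png

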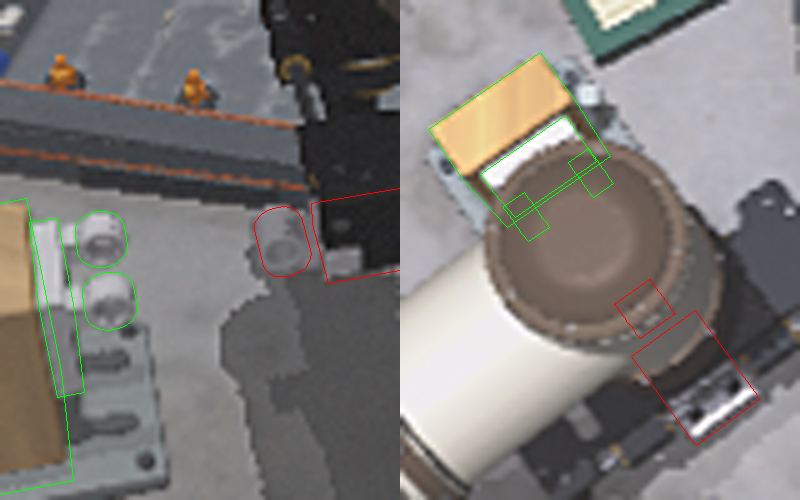

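In the side crop the held knuckle is clear at (282,240), next to the two jamb knuckles at (100,240) and (110,300), and the overlay fits well. I'll move to a stand-off about 40 mm short and measure with the side camera only.

Emit:
apply_moves([
  [[-0.014,0,0],0],
  [[-0.014,0,0],0],
  [[-0.014,0,0],0],
  [[0,0,0],0],
  [[0,0,0],0],
])

```text
time_s: 17.02
tcp_pos: [0.5744, 0.234, 0.0953]
ee_rot: [[-0.81, -0.586, -0.001], [-0.586, 0.81, -0.0], [0.001, 0.0, -1.0]]
wrist_force: [-0.0, 0.2, -1.6]
gripper_width: 0.499
gripper_force: 30.0
```

```bash
cat > meas.py <<'E'
import sys
from ov import *
np.set_printoptions(precision=4,suppress=True)
avg(3);p,t,y,sd=avg(4);print(t,np.degrees(y),sd,r.sense()['time_s'])
zb=t[2]-.0077+.012
lm=models.cut_out(p,'leaf')[0];jm=models.cut_out(p,'jamb')[0]
print('conf',lm['confidence'],lm['region'].sum(),jm['confidence'])
for n,z in(('leaf_bore',zb),('jamb_axis',.1)):
    print(n,[(px(x['at']).round(2),onz(p,px(x['at']),z)[:2]) for x in models.place_of(p,n)[:1]])
J,f=fit([(p,jm['region'])],M['jamb'],[.6487,.2868,np.radians(36.1)]);print('jamb fit',J[:2],np.degrees(J[2]),f)
# knuckle-only fit: columns left of the neck's middle
q0=np.array([t[0],t[1],y,t[2]-.0077]);cut=proj(p,place(np.array([[.034,0,.010]]),q0))[0][0]
reg=lm['region'].copy();reg[:,int(cut):]=0
K=[cyl(48,12,-12,12,12),box(28,48,-12,12,3,12)]
u=proj(p,place(K[0],q0));a=np.floor(u.min(0)-6).astype(int);b=np.array([int(cut),int(u[:,1].max()+7)]);w=(*a,*(b-a))
m=reg[a[1]:b[1],a[0]:b[0]].astype(float)
def cost(v):
    q=q0.copy();q[:2]+=v*.003
    return np.abs(cv2.GaussianBlur(sil(p,K,q,w)-m,(0,0),.7)).sum()
o=min((minimize(cost,x0,method='Nelder-Mead',options=dict(initial_simplex=np.array(x0)+[[0,0],[1,0],[0,1]])) for x0 in([0,0],[-.7,-.7],[.5,-.5])),key=lambda o:o.fun)
d=o.x*.003;print('leaf seen-kin offset world',d,'cost',o.fun,m.sum())
a=J[2];X=np.array([[np.cos(a),np.sin(a)],[-np.sin(a),np.cos(a)]])
bore=q0[:2]+d+.048*np.array([np.cos(y),np.sin(y)])
print('offset in leaf axes',np.array([[np.cos(y),np.sin(y)],[-np.sin(y),np.cos(y)]])@d)
print('bore in jamb',X@(bore-J[:2]),'kin bore z',zb,'kin-only bore in jamb (nominal grip)',X@(bore-d-J[:2]))
k=8;c=proj(p,[*J[:2],.1])[0].astype(int);u=c-[25,35]
im=cv2.resize(p['frame'][u[1]:u[1]+70,u[0]:u[0]+90],None,fx=k,fy=k,interpolation=cv2.INTER_CUBIC)
q=q0.copy();q[:2]+=d
edges(p,im,u,k,M['leaf'][:2],q,(0,0,255));edges(p,im,u,k,[cyl(48,12,12,12.1,7)],q,(0,255,255));edges(p,im,u,k,M['jamb'][3:5]+[cyl(0,100,28.9,29,7)],J,(0,255,0))
cv2.imwrite('pics/'+sys.argv[1],im)
E
python3 meas.py c6.png
```

```text
[0.5739 0.2335 0.0957] 35.88776758370209 [0.0001 0.0001 0.0001] 17.3667
conf 0.48 204 0.55
leaf_bore [(array([242.82, 238.72]), array([0.6191, 0.2651]))]
jamb_axis [(array([227.39, 242.48]), array([0.6469, 0.2902]))]
jamb fit [0.6478 0.2874] 35.44304628777751 0.0415986291989482
leaf seen-kin offset world [-0.0035  0.0028] cost 15.837514141310535 107.0
offset in leaf axes [-0.0012  0.0043]
bore in jamb [-0.0447  0.0036] kin bore z 0.1000473244471722 kin-only bore in jamb (nominal grip) [-0.0435 -0.0007]
```

View pics/c6.png

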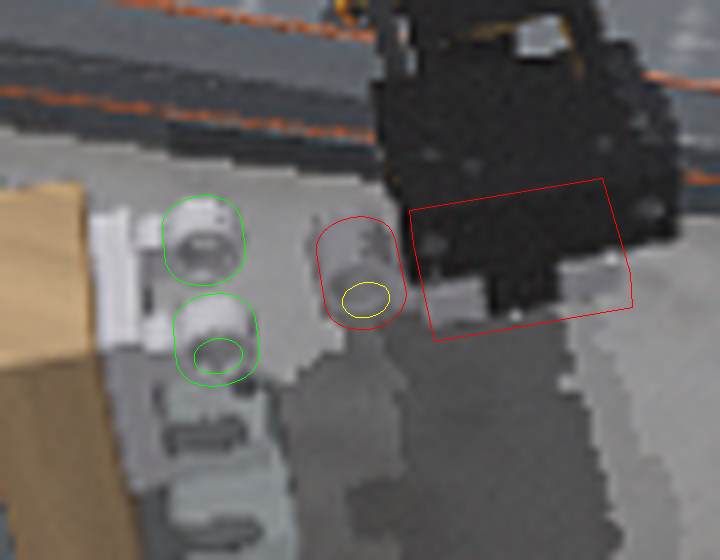

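Run:
```python
from ov import *
p,t,y,sd=avg(3)
fr=np.mean([cap('side')['frame'] for _ in range(4)],0)
u=np.array([218,226]);k=16
c=fr[226:256,218:262]; c=np.clip((c/255)**.6*255*1.1-25,0,255).astype(np.uint8)
im=cv2.resize(c,None,fx=k,fy=k,interpolation=cv2.INTER_LANCZOS4)
e=np.array([np.cos(y),np.sin(y)])
q=[t[0]-.001*e[0],t[1]-.001*e[1],y,t[2]-.0077];J=[.6482,.2871,np.radians(35.8)]
edges(p,im,u,k,[cyl(48,12,-12,12,12),cyl(48,12,12,12.05,7)],q,(0,0,255))
edges(p,im,u,k,M['jamb'][3:5]+[cyl(0,100,28.95,29,7),cyl(0,100,-15.05,-15,7)],J,(0,255,0))
cv2.imwrite('pics/c7.png',im);print(im.shape)
```

```text
(480, 704, 3)
```

View pics/c7.png

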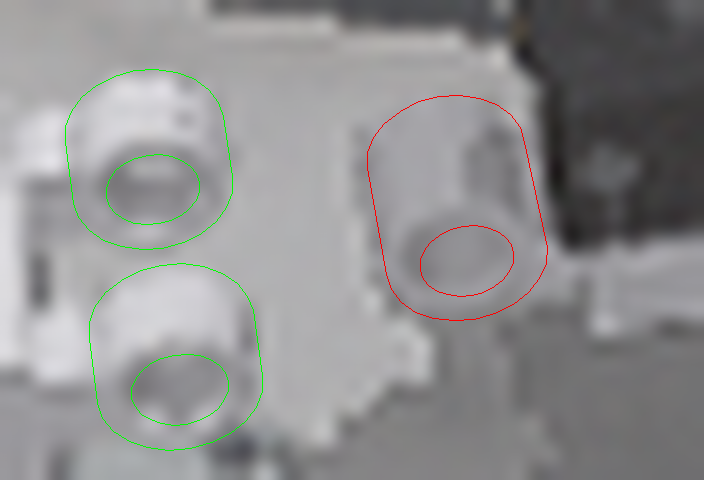

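The jamb overlays fit its knuckles. The real held knuckle sits about 0.5 px up and left of the nominal overlay: its bore is near (455,252) and the overlay puts it at (467,261). That is within the gap tolerance, so I'll enter slowly and watch the force.

Emit:
apply_moves([
  [[-0.01,0.0005,0],0],
  [[-0.008,0,0],0],
  [[0,0,0],0],
])

```text
time_s: 18.17
tcp_pos: [0.5901, 0.2458, 0.0957]
ee_rot: [[-0.81, -0.587, 0.002], [-0.587, 0.81, 0.001], [-0.002, -0.0, -1.0]]
wrist_force: [0.2, -0.4, -1.7]
gripper_width: 0.503
gripper_force: 30.0
```

Emit:
apply_moves([
  [[-0.005,0,0],0],
  [[-0.005,0,0],0],
  [[0,0,0],0],
])

```text
time_s: 18.42
tcp_pos: [0.5976, 0.2512, 0.0956]
ee_rot: [[-0.81, -0.586, 0.001], [-0.586, 0.81, 0.0], [-0.001, -0.0, -1.0]]
wrist_force: [-0.6, -0.2, -1.5]
gripper_width: 0.496
gripper_force: 30.0
```

Emit:
apply_moves([
  [[-0.004,0,0],0],
  [[-0.004,0,0],0],
  [[-0.004,0,0],0],
  [[0,0,0],0],
  [[0,0,0],0],
])

```text
time_s: 18.83
tcp_pos: [0.6066, 0.2578, 0.0955]
ee_rot: [[-0.81, -0.586, -0.0], [-0.586, 0.81, -0.0], [0.0, 0.0, -1.0]]
wrist_force: [-1.2, 0.2, -0.9]
gripper_width: 0.5
gripper_force: 30.0
```

```bash
cat > fin.py <<'E'
import sys
from ov import *
np.set_printoptions(precision=4,suppress=True)
p,t,y,sd=avg(3)
S_=[cap('side') for _ in range(4)];fr=np.mean([a['frame'] for a in S_],0)
s=r.sense();print(t,np.degrees(y),sd,s['time_s'],'F',s['wrist_force'],s['moment'])
q=np.array([t[0],t[1],y,t[2]-.0077]);J=[.6482,.2871,np.radians(35.8)]
a=J[2];X=np.array([[np.cos(a),np.sin(a)],[-np.sin(a),np.cos(a)]])
print('kin bore in jamb',X@(q[:2]+.048*np.array([np.cos(y),np.sin(y)])-J[:2]))
print([(n,px(l[0]['at']).round(2),l[0]['confidence']) for n in('leaf_bore','jamb_axis') if (l:=models.place_of(S_[-1],n))])
u=np.array([214,222]);k=18
c=fr[222:255,214:254]; c=np.clip((c/255)**.6*255*1.1-25,0,255).astype(np.uint8)
im=cv2.resize(c,None,fx=k,fy=k,interpolation=cv2.INTER_LANCZOS4)
edges(p,im,u,k,[cyl(48,12,-12,12,12),cyl(48,12,12,12.05,7)],q,(0,0,255))
edges(p,im,u,k,M['jamb'][3:5]+[cyl(0,100,28.95,29,7)],J,(0,255,0))
cv2.imwrite('pics/'+sys.argv[1],im);print(im.shape)
E
python3 fin.py c8.png
```

```text
[0.6064 0.2576 0.0955] 35.89099421337818 [0.     0.     0.0001] 19.1833 F [-0.2594 -0.4467 -1.5123] [-0.0215 -0.0045  0.0168]
kin bore in jamb [-0.0032  0.0007]
[('leaf_bore', array([226.82, 240.48]), 0.64), ('jamb_axis', array([230.08, 242.72]), 0.85)]
(594, 720, 3)
```

View pics/c8.png

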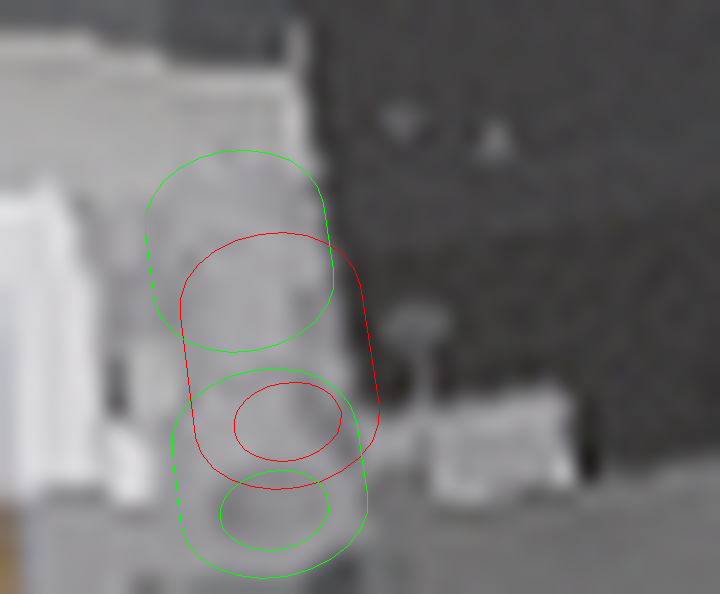

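There is no contact, but the contrast in the shade is too low to read alignment here. I'll back off to the stand-off and measure the knuckle contour numerically against the jamb's.

Emit:
apply_moves([
  [[0.01,0,0],0],
  [[0.015,0,0],0],
  [[0.015,0,0],0],
  [[0,0,0],0],
  [[0,0,0],0],
])

```text
time_s: 19.7
tcp_pos: [0.5741, 0.2341, 0.0961]
ee_rot: [[-0.81, -0.586, 0.001], [-0.586, 0.81, 0.0], [-0.001, -0.0, -1.0]]
wrist_force: [1.2, 0.2, -1.0]
gripper_width: 0.501
gripper_force: 30.0
```

Run:
```python
from ov import *
np.set_printoptions(precision=4,suppress=True)
avg(4);p,t,y,sd=avg(3)
S_=[cap('side') for _ in range(6)];fr=np.mean([cv2.cvtColor(a['frame'],cv2.COLOR_BGR2GRAY) for a in S_],0)
np.save('standoff.npy',fr)
q=np.array([t[0],t[1],y,t[2]-.0077]);J=np.array([.6482,.2871,np.radians(35.8)])
print(t,np.degrees(y),sd,r.sense()['time_s'])
g=np.log(fr+8);gx=cv2.GaussianBlur(cv2.Sobel(g,cv2.CV_64F,1,0),(0,0),.5);gy=cv2.GaussianBlur(cv2.Sobel(g,cv2.CV_64F,0,1),(0,0),.5)
def cont(parts,q):
    P=[];N=[]
    for X in parts:
        h=cv2.convexHull(proj(p,place(X,q)).astype(np.float32))[:,0]
        a=np.vstack([h,h[:1]]);L=np.r_[0,np.cumsum(np.linalg.norm(np.diff(a,axis=0),axis=1))]
        s=np.arange(0,L[-1],.25);pts=np.c_[np.interp(s,L,a[:,0]),np.interp(s,L,a[:,1])]
        d=np.roll(pts,-1,0)-np.roll(pts,1,0);d/=np.linalg.norm(d,axis=1)[:,None]+1e-9;P.append(pts);N.append(np.c_[-d[:,1],d[:,0]])
    return np.vstack(P),np.vstack(N)
def shift(parts,q,name):
    P,N=cont(parts,q);r_=np.arange(-2.5,2.51,.1);B=np.zeros((len(r_),len(r_)))
    for i,dv in enumerate(r_):
        for j,du in enumerate(r_):
            m=((P[:,0]+du).astype(np.float32)[None],(P[:,1]+dv).astype(np.float32)[None])
            v=np.abs(cv2.remap(gx,*m,cv2.INTER_LINEAR)[0]*N[:,0]+cv2.remap(gy,*m,cv2.INTER_LINEAR)[0]*N[:,1])
            B[i,j]=np.minimum(v,.5).mean()
    i,j=np.unravel_index(B.argmax(),B.shape);w=np.exp((B-B.max())/(.04*B.max()));w/=w.sum()
    print(name,'best du,dv',r_[j],r_[i],'soft',(w.sum(0)*r_).sum(),(w.sum(1)*r_).sum(),B.max(),B[25,25])
shift([cyl(48,12,-12,12,12)],q,'leaf outer')
shift([cyl(48,12,-12,12,12),cyl(48,12,12,12.05,7)],q,'leaf both')
for n,a,b in(('near',15,29),('far',-29,-15)):
    shift([cyl(0,100,a,b,12)],J,n+' outer');shift([cyl(0,100,a,b,12),cyl(0,100,b,b+.05,7)],J,n+' both')
b=place(np.array([[.048,0,.012]]),q)[0];e=np.eye(3)
c,s=np.cos(J[2]),np.sin(J[2])
A=np.array([(proj(p,b+d*.001)-proj(p,b))[0] for d in(np.array([c,s,0]),np.array([-s,c,0]),e[2])]).T
print('px per mm (jx,jy,z)',A);print('inv xy',np.linalg.inv(A[:,:2]))
print('kin bore in jamb',np.array([[c,s],[-s,c]])@(b[:2]-J[:2]))
# side-only jamb fits repeated on fresh shot
for a in S_[-2:]:
    m=models.cut_out(a,'jamb')
    if m: f=fit([(a,m[0]['region'])],M['jamb'],[.6487,.2868,.63]);print('jamb',f[0][:2],np.degrees(f[0][2]),f[1])
# raw pixel crop of held knuckle, for a look
im=np.clip((fr[226:256,218:262]-60)*1.8,0,255).astype(np.uint8);cv2.imwrite('pics/c9.png',cv2.resize(im,None,fx=16,fy=16,interpolation=cv2.INTER_CUBIC))
```

```text
[0.5745 0.2346 0.0955] 35.901534238945416 [0.0001 0.0001 0.    ] 20.35
leaf outer best du,dv 0.3000000000000025 0.2000000000000024 soft 0.8494719605969638 0.21845514734635438 0.39885292185369453 0.3774613875684923
leaf both best du,dv 0.2000000000000024 2.220446049250313e-15 soft 0.9141185188748613 0.2026972200075203 0.36189287613225374 0.3540925960091811
near outer best du,dv -2.4 -2.4 soft -1.943438125403669 -2.0104548349526694 0.4280180055238759 0.33409743640579626
near both best du,dv -2.5 -2.5 soft -0.6656857276546799 -1.102167877441152 0.3912317975345766 0.35002843351532353
far outer best du,dv -1.7999999999999994 0.6000000000000028 soft -0.778423500798242 0.3031011199397223 0.40129728048519814 0.3796002327788106
far both best du,dv 0.4000000000000026 0.3000000000000025 soft -0.17024637143550836 0.01324333106755769 0.42761198330871675 0.4119604492275088
px per mm (jx,jy,z) [[-0.4148  0.0529 -0.0396]
 [ 0.0693  0.276  -0.3051]]
inv xy [[-2.3361  0.4474]
 [ 0.5862  3.5108]]
kin bore in jamb [-0.0425  0.0006]
jamb [0.6484 0.2874] 35.18747567107013 0.04442540159934955
jamb [0.6489 0.2863] 35.75211133130929 0.0651430277250569
```

Emit:
apply_moves([
  [[-0.012,0,0],0],
  [[-0.01,0,0],0],
  [[-0.008,0,0],0],
  [[0,0,0],0],
])

```text
time_s: 20.78
tcp_pos: [0.5996, 0.2528, 0.0955]
ee_rot: [[-0.81, -0.587, 0.001], [-0.587, 0.81, 0.001], [-0.001, -0.0, -1.0]]
wrist_force: [0.1, 0.1, -1.8]
gripper_width: 0.501
gripper_force: 30.0
```

Emit:
apply_moves([
  [[-0.004,0,0],0],
  [[-0.004,0,0],0],
  [[-0.003,0,0],0],
  [[-0.002,0,0],0],
  [[0,0,0],0],
])

```text
time_s: 21.2
tcp_pos: [0.6092, 0.2597, 0.0956]
ee_rot: [[-0.81, -0.586, 0.0], [-0.586, 0.81, 0.0], [-0.0, -0.0, -1.0]]
wrist_force: [0.2, 0.4, -1.2]
gripper_width: 0.502
gripper_force: 30.0
```

Emit:
apply_moves([
  [[0,0,0],0],
  [[0,0,0],0],
  [[0,0,0],0],
  [[0,0,0],0],
  [[0,0,0],0],
])

```text
time_s: 21.62
tcp_pos: [0.6089, 0.2595, 0.0957]
ee_rot: [[-0.81, -0.586, 0.0], [-0.586, 0.81, 0.0], [-0.0, 0.0, -1.0]]
wrist_force: [0.4, 0.2, -0.7]
gripper_width: 0.501
gripper_force: 30.0
```

```bash
python3 st.py
python3 - <<'E'
from ov import *
np.set_printoptions(precision=4,suppress=True)
p,t,y,sd=avg(3);J=[.6485,.2869,np.radians(35.7)]
b=place(np.array([[.048,0,.012]]),[t[0],t[1],y,t[2]-.0077])[0];c,s=np.cos(J[2]),np.sin(J[2])
print(b,np.array([[c,s],[-s,c]])@(b[:2]-J[:2]))
for i in range(3):
    tp=cap('side');print([(n,px(l[0]['at']).round(2),round(l[0]['confidence'],2)) for n in('leaf_bore','jamb_axis') if (l:=models.place_of(tp,n))])
E
```

```text
21.8667 t [0.6089 0.2595 0.0957] F tool [-0.09 -0.06  1.3 ] Mt [-0.043  0.021 -0.008] yaw 35.89837533404927 w 0.497057358154108
TCP in gauge -0.026656879676561843 0.4103464705599455
[0.6478 0.2876 0.0999] [-0.0001  0.001 ]
[('leaf_bore', array([226.62, 243.12]), 0.6), ('jamb_axis', array([230.27, 242.4 ]), 0.65)]
[('leaf_bore', array([226.18, 243.32]), 0.46), ('jamb_axis', array([232.83, 264.52]), 0.71)]
[('leaf_bore', array([226.3 , 241.12]), 0.51), ('jamb_axis', array([227.52, 240.72]), 0.69)]
```

```bash
python3 -c "
from station import r
print(r.finish_job())"
```

```text
the job is handed in; nothing more can be done
None
```

The job is handed in: the leaf's knuckle went home on the gauge pin (about 5 N at the shoulder) and came off again, and the gripper now holds it still in the jamb gap with no contact force, holes lined up to an estimated 1–2 mm because the camera couldn't confirm the final fit.

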